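# Move the filter tube from the rinsing stand to the water dispenser

## Task

The flushed filter tube (white, green cap) is locked in the blue rinsing stand. Push the stand's orange release collar in, draw the tube out while the collar is in, and push the tube fully home in the white water dispenser's coupling so that it locks: collar sprung back up, hand off. Leave the other things on the bench where they are.

Things in the scene. Friction and masses are not known exactly. Their poses are not given: they have to be found in the camera images.
- tube: rigid white filter tube, green cap, 25 mm diameter, 105 mm long, 80 to 170 g. Origin: centre of its lower end face; z along the tube to the cap. From the lower end: nose tapering from 15 to 25 mm over 8 mm, barb of 25 mm to 14 mm, groove of 16 mm diameter to 26 mm, then plain 25 mm cylinder. Starts upright, locked in the stand, its upper 35 mm above the collar
- stand: blue rinsing stand fixed to the bench, block 100 x 100 x 60 mm with a steel drain stub; a push-in coupling is in the middle of its top. Origin: centre of its underside, on the coupling's vertical axis; z up. Bore floor at z = 12 mm, bore 27 mm wide. Four jaws hold the tube's barb while the collar is up; they open 1 mm per mm of collar and let go from about 4 mm on
- stand_port (a point): centre of the upper face of the stand's release collar when up, 82 mm above the bench, on the coupling's axis. Collar: orange ring, 68 mm outside, 29 mm inside, 10 mm thick. One-handed release: straddle the tube with open fingers, push the collar 8 to 11 mm down with the fingertips, close on the tube there and lift; collar and tube rise together and the barb passes the open jaws
- stand_collar (a joint): how far the stand's orange collar is pushed down, m: 0 = up (locked), 0.012 = fully in. Sprung: about 6.5 N starts it, 14 N fully in; let go, it comes back up. Up, the tube cannot be pulled out. The tube is free once it has been raised 3 mm with the collar at least 4 mm in
- dispenser: white water dispenser fixed to the bench, low block 130 (x) x 150 (y) x 60 mm, dark display and steel spout on its -x face; same push-in coupling in the middle of its top, empty at the start. Origin: centre of its underside, on the coupling's vertical axis; z up. Bore floor at z = 12 mm: with the tube home its lower end is there and its top 117 mm above the bench
- dispenser_port (a point): centre of the upper face of the dispenser's orange collar when it is up, 82 mm above the bench, on the coupling's axis; same collar as the stand's
- dispenser_collar (a joint): how far the dispenser's orange collar is pushed down, m (0 = up, 0.012 = fully in); same spring. A tube pushed in spreads the jaws (the collar dips meanwhile; 5 to 10 N) and they snap in over its barb when it is within 1.5 mm of the floor; pushing the collar in along with the tube, then letting go, does as well
- old_tube: bystander: used filter tube, grey with a red cap, same size, lying in the steel tray
- amber: bystander: small amber bottle, 38 mm diameter, 75 mm tall, standing between the stand and the dispenser
- tub: bystander: white jar with green lid, 90 mm diameter, 100 mm tall
- pot: bystander: small white jar with green lid, 64 mm diameter, 60 mm tall
- mortar: bystander: white ceramic mortar bowl, 100 mm diameter, 60 mm tall
- spatula: bystander: lying steel spatula, 180 mm long
- amber2: bystander: amber bottle, 50 mm diameter, 90 mm tall
Mind the look-alikes: they are no part of the job. Leave any yellow look-alike of the dispenser alone.

How it is judged:
By the outcome, as a careful person would: the job done as asked, in the order asked, and still so for the second after the job is handed in, with the robot touching nothing.
It also fails if it takes over 48 s, if anything falls off the work surface, if the arm or the gripper's body presses on something with over 40 N, if the wrist force passes 120 N, or if a joint passes its speed limit or range.

## Robot

A 6-joint arm with a two-finger parallel gripper is mounted at the origin on the work surface. World frame = base frame: x ahead of the robot, y to its left, z up, the work surface at z = 0. Lengths are in m, angles in degrees, forces in N, time in s.
With the tool pointing down it reaches from about 0.35 to 0.875 m from the base axis. Payload 4.2 kg.
Tool frame: the origin (TCP) lies midway between the tips of the shut fingers; the grasp point (between the pads) lies 19 mm behind it; z points along the fingers, y is the direction in which the jaws open and shut (so a half turn about z gives the same grasp; the last joint's range is limited). The gripper opens to 87 mm and grips with 3 to 60 N. Pads are 19 mm wide; open, the fingers measure 117 mm over their backs; the gripper's body (75 mm by 190 mm) begins 51 mm behind the grasp point.
Start: joints at [80.363, 22.042, 0.453, 0, -68.411, -14.817], TCP at [0.259, 0.569, 0.223] pointing down, gripper open.
Joint ranges: [-179.83, 179.83], [-69.29, 118.12], [-61.27, 80.66], [-181.25, 117.63], [-171.15, -9.14], [-177.46, 177.46]. Speed limits (degrees/s): [159.86, 159.86, 180, 180, 180, 180].

## Interface

Orientations are given as a 3x3 rotation matrix whose columns are the frame's x, y, z axes.
In Python, from station import r gives the robot as it stands.
- The arm moves only by the tool play_rows, never from a script. Its argument "commands" is a list that holds one entry, the list of rows, each a list of 7 numbers: the shift along the world's x, y, z in m, then the turn, a rotation vector about the world's x, y, z in rad, then the closure, from 0 (fully open) to 1 (shut). A call has 1 to 5 rows; each row is the pose to reach, as a shift and turn from the pose commanded when the call began; what a row does not reach only later rows make up. A row lasts 1/10 s, in which the tool goes at most 50 mm and 8.59 degrees, less where a joint would pass 70% of its speed; a pose out of reach is approached as far as the arm can. A call with a gripper value outside its range is refused whole. The fingers move at their own pace and stop on an object; the grip force is fixed at half the most. Time passes only in rows, so rows that repeat a pose let the fingers close. It gives the time, the measured TCP pose, the force and the opening at its end, in the units of the state.
- r.sense(): the state, without advancing time (a new reading comes with each control period).
- r.capture(name): name is "scene" or "top" or "wrist"; returns a dict with "image" (384x512x3 uint8, red, green, blue), "range_z" (384x512 float32, m along the optical axis (not along the pixel's ray), 0 where there is no reading), "intrinsics" (3x3 intrinsics, pixels), "extrinsics" (4x4, takes a point from camera to world coordinates); the wrist camera has in their place "mount" (4x4, takes a point from camera to tool coordinates, whose origin is the TCP and whose axes are the flange's). Camera axes: x right, y up, looking along -z (the intrinsics and any distortion apply to the point x, -y, -z); pixel columns grow to the right and rows downward; lengths in m; the calibration is good to about 2 mm. A picture is of the moment at which its call begins: read the wrist's pose just before it.
- r.finish_job(): hands the job in, once; it reports no verdict.
The state is a dict: "time_s": time; "joints": joint angles; "joint_velocities": joint speeds; "effort": joint torques, N m; "tcp_pos": TCP position; "ee_rot": TCP orientation; "wrist_force": force on the tool from outside, world axes, zero at the start; "moment": the same for the moment, N m; "gripper_width": opening from 0.0 (shut) to 1.0 (fully open).
Only numpy, scipy, OpenCV 4.12 (cv2) and the standard library are available. Lean on these libraries where they do the work, as an engineer would, in place of code of your own. Each camera call takes 0.05 s, during which the arm holds its last target. There are 200 camera calls.

## Working session

There is one attempt and no reset: what is moved stays moved. The work goes in short steps, Python scripts to look and compute and a tool call to move; the robot and the scene stay as the last step left them, time stands still between calls to the robot, and variables do not carry over. Pictures are saved under pics/ and viewed, about 8 in all and at most 12, crops included, and the job is handed in when it is done.

Besides the shell and the picture viewer there is one more tool, called after "Call:" as name(argument=value, ...) on one line, values as JSON. play_rows: Moves the arm, as the interface text tells. Its arguments: {"type":"object","properties":{"commands":{"type":"array","items":{"type":"array","items":{"type":"array","items":{"type":"number"}}}}},"required":["commands"]}

```bash
ls; mkdir -p pics; cat > h.py <<'E'
import numpy as np, cv2
from station import r
def pts(c, T=None):
    z=c["range_z"]; K=c["intrinsics"]; v,u=np.mgrid[:z.shape[0],:z.shape[1]]
    P=np.stack([(u-K[0,2])/K[0,0]*z, -(v-K[1,2])/K[1,1]*z, -z, np.ones_like(z)],-1)
    return (P@(c["extrinsics"] if T is None else T).T)[...,:3]
def wristT(c,s):
    T=np.eye(4);T[:3,:3]=s["ee_rot"];T[:3,3]=s["tcp_pos"];return T@c["mount"]
def save(n,im): cv2.imwrite(f"pics/{n}.png",np.ascontiguousarray(im[...,::-1]))
E
python3 - <<'E'
from h import *
s=r.sense();print(s)
ims=[]
for n in("scene","top"):
    c=r.capture(n);np.savez(n,**c);ims.append(c["image"])
    print(c["intrinsics"],c["extrinsics"],c.keys())
    save(n,cv2.resize(c["image"],(800,600)))
E
```

```text
pics
{'time_s': 0.0, 'joints': array([ 8.03621442e+01,  2.20907077e+01,  3.79649990e-01, -2.89050397e-02,
       -6.84121528e+01, -1.48154250e+01]), 'joint_velocities': array([-0.07432059,  0.06477179, -0.02828388,  0.00408008,  0.0080549 ,
       -0.12241118]), 'effort': array([-6.28467242e-04, -3.90665352e+01,  1.87407446e+01,  4.22017962e+00,
        1.09317707e-02, -1.83534021e-04]), 'tcp_pos': array([0.25846317, 0.56838381, 0.22145951]), 'ee_rot': array([[ 9.10222090e-01, -4.14119632e-01, -8.22497165e-04],
       [-4.14120437e-01, -9.10219806e-01, -2.04149596e-03],
       [ 9.67703454e-05,  2.19882761e-03, -9.99997578e-01]]), 'wrist_force': array([ 0.50804758, -0.46590918,  0.07018857]), 'moment': array([-0.03520922,  0.02038789, -0.005538  ]), 'gripper_width': 0.9975130622541472}
[[371.06307403   0.         256.16692607]
 [  0.         371.06307403 192.20802506]
 [  0.           0.           1.        ]] [[-0.80816343 -0.33225488  0.48629062  1.02757909]
 [ 0.58874053 -0.43329782  0.68237642  0.73840019]
 [-0.01601423  0.83777067  0.54578737  0.65833321]
 [ 0.          0.          0.          1.        ]] dict_keys(['image', 'range_z', 'intrinsics', 'extrinsics'])
[[462.7954305    0.         253.07002362]
 [  0.         462.7954305  188.27234343]
 [  0.           0.           1.        ]] [[-0.02128023  0.98450726 -0.17404771  0.24857792]
 [-0.99977065 -0.02053575  0.00607736 -0.00297491]
 [ 0.002409    0.17413712  0.98471847  1.48987927]
 [ 0.          0.          0.          1.        ]] dict_keys(['image', 'range_z', 'intrinsics', 'extrinsics'])
```

View pics/scene.png

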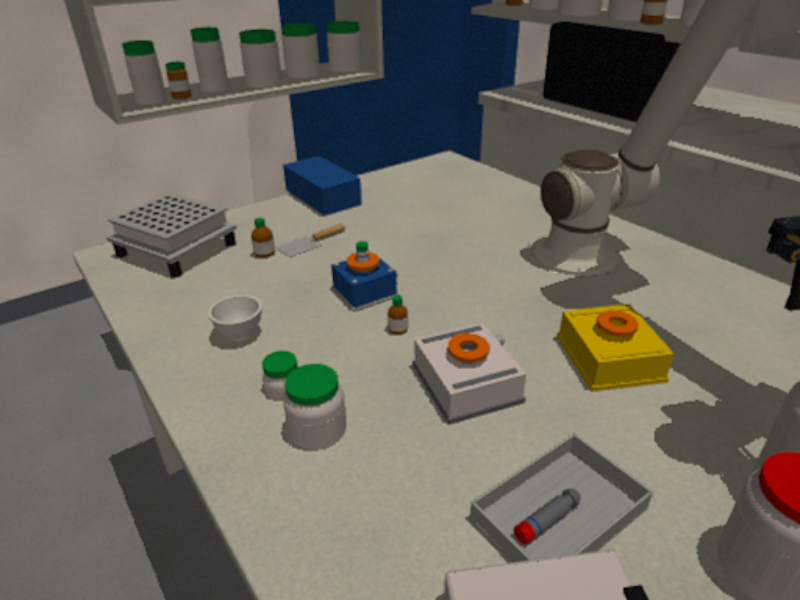

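View pics/top.png

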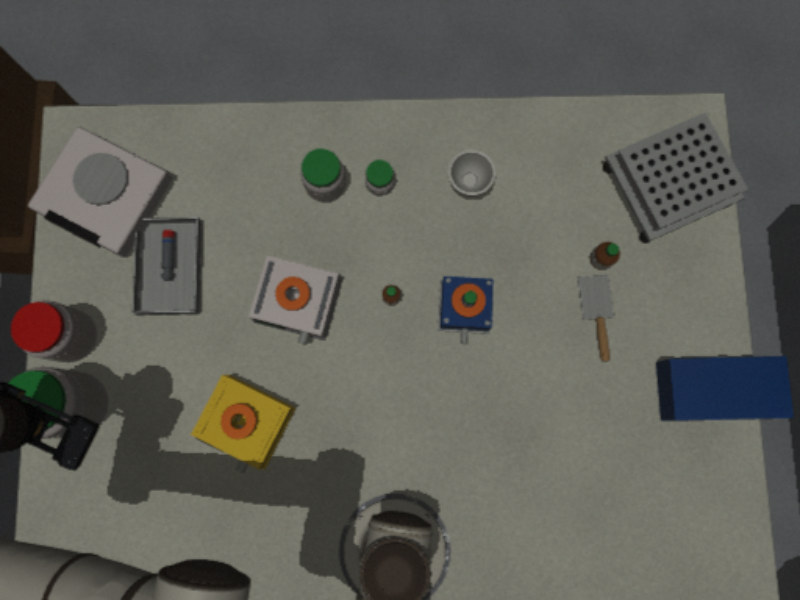

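Top view (800x600): the stand is the blue block at (467,303), with the green-capped tube at (470,298). The white dispenser is at (295,297), with its collar at (293,293). Look-alikes are the yellow dispenser (240,420), the old tube in the tray (168,255), the amber bottle (392,294) and the white device (100,185). By the description I choose the blue block and the white block with an empty collar.

```bash
python3 - <<'E'
from h import *
from scipy.spatial import cKDTree
for n in("top","scene"):
    c=np.load(n+".npz"); im=c["image"]; P=pts(c)
    hsv=cv2.cvtColor(im,cv2.COLOR_RGB2HSV)
    m=((hsv[...,0]<13)&(hsv[...,1]>180)&(hsv[...,2]>110)&(P[...,2]>.06)&(P[...,2]<.1)).astype(np.uint8)
    k,l,st,ce=cv2.connectedComponentsWithStats(m)
    for i in range(1,k):
        if st[i,4]<25: continue
        q=P[(l==i)]; q=q[q[:,2]>np.median(q[:,2])-.004]
        xy=np.float32(q[:,:2]); hull=cv2.minEnclosingCircle(xy)
        print(n,"collar px",ce[i].round(),"n",len(q),"medz",np.median(q[:,2]).round(4),"circ",np.round(hull[0],4),round(hull[1],4))
    for nm,(cx,cy) in {}.items(): pass
    g=((hsv[...,0]>45)&(hsv[...,0]<85)&(hsv[...,1]>150)).astype(np.uint8)
    k,l,st,ce=cv2.connectedComponentsWithStats(g)
    for i in range(1,k):
        if st[i,4]<10: continue
        q=P[l==i]; print(n,"green",ce[i].round(),st[i,4],np.median(q,0).round(4),np.ptp(q,0).round(3))
c=np.load("top.npz");P=pts(c);hsv=cv2.cvtColor(c["image"],cv2.COLOR_RGB2HSV)
# block tops (z ~60mm) orientation
for nm,(u,v) in dict(stand=(299,194),disp=(188,190)).items():
    w=np.zeros(P.shape[:2],bool);w[v-40:v+40,u-45:u+45]=1
    q=P[w&(abs(P[...,2]-.06)<.006)]
    print(nm,cv2.minAreaRect(np.float32(q[:,:2]*1000)))
E
```

```text
top collar px [187. 187.] n 229 medz 0.0821 circ [0.5051 0.1927] 0.0324
top collar px [299. 192.] n 206 medz 0.0821 circ [ 0.4831 -0.1559] 0.0329
top collar px [152. 269.] n 249 medz 0.0819 circ [0.2573 0.2946] 0.0328
top green [205. 107.] 408 [0.7584 0.1344 0.0994] [0.548 0.172 1.398]
top green [242. 110.] 191 [0.7582 0.0181 0.0597] [0.055 0.049 0.019]
top green [392. 159.] 30 [ 0.5795 -0.445   0.0888] [0.019 0.016 0.009]
top green [250. 185.] 11 [ 0.5089 -0.0023  0.0761] [0.011 0.009 0.011]
top green [300. 190.] 33 [ 0.4836 -0.1533  0.1161] [0.019 0.016 0.013]
top green [ 25. 248.] 499 [0.3248 0.6246 0.1901] [0.168 1.177 2.252]
scene green [191.  18.] 157 [ 0.0513 -1.1892  0.3647] [1.194 2.456 0.349]
scene green [219.  17.] 129 [-0.1102 -1.1687  0.36  ] [0.164 0.343 0.036]
scene green [131.  22.] 133 [ 0.3734 -1.189   0.3806] [0.076 0.089 0.029]
scene green [164.  23.] 167 [ 0.2244 -1.1415  0.3665] [0.865 1.972 0.311]
scene green [88. 30.] 148 [ 0.5829 -1.1633  0.37  ] [0.484 1.97  0.306]
scene green [112.  42.] 49 [ 0.4928 -1.1631  0.3088] [0.047 0.05  0.014]
scene green [166. 142.] 28 [ 0.582  -0.4399  0.0883] [0.021 0.025 0.016]
scene green [231. 157.] 37 [ 0.4877 -0.1511  0.1162] [0.023 0.023 0.014]
scene green [254. 192.] 32 [0.5108 0.0019 0.0742] [0.016 0.017 0.015]
scene green [193. 242.] 997 [0.7633 0.1271 0.0998] [0.305 0.749 0.611]
stand ((487.41253662109375, -110.01778411865234), (192.50942993164062, 101.17102813720703), 85.84622955322266)
disp ((497.2275085449219, 194.29864501953125), (151.1992645263672, 145.02511596679688), 74.13976287841797)
```

Call:
play_rows(commands=[[[0,0,0.04,0,0,0,0],[0.03,-0.04,0.05,0,0,0,0],[0.056,-0.082,0.05,0,0,0,0],[0.082,-0.124,0.05,0,0,0,0],[0.108,-0.166,0.05,0,0,0,0]]])

```text
time_s: 0.6
tcp_pos: [0.3671, 0.4011, 0.2722]
ee_rot: [[0.911, -0.413, -0.0], [-0.413, -0.911, -0.001], [-0.0, 0.001, -1.0]]
wrist_force: [0.7, 0.9, 0.1]
gripper_width: 1.004
```

Call:
play_rows(commands=[[[0.026,-0.042,0,0,0,0,0],[0.052,-0.084,0,0,0,0,0],[0.078,-0.126,0,0,0,0,0],[0.104,-0.168,0,0,0,0,0],[0.137,-0.21,0,0,0,0,0]]])

```text
time_s: 1.1
tcp_pos: [0.5017, 0.1936, 0.2725]
ee_rot: [[0.91, -0.414, -0.0], [-0.414, -0.91, 0.0], [-0.0, 0.0, -1.0]]
wrist_force: [0.5, 1.5, 0.7]
gripper_width: 1.001
```

```bash
python3 - <<'E'
from h import *
s=r.sense();c=r.capture("wrist");np.savez("w1",**c,**{"s_"+k:v for k,v in s.items()})
print(s["time_s"],s["tcp_pos"],s["joints"],s["joint_velocities"].round(1),c["mount"].round(4))
save("w1",c["image"])
E
```

```text
1.1 [0.5017281  0.19355194 0.27254465] [ 3.83706201e+01  1.16364803e+01 -7.00553362e+00 -2.00010774e-02
 -7.13740657e+01  2.72045253e+01] [-56.3  13.8  17.5   0.3  -3.   55.9] [[ 1.000e-04  9.623e-01  2.720e-01  7.510e-02]
 [ 1.000e+00 -2.000e-04  3.000e-04  3.000e-04]
 [ 3.000e-04  2.720e-01 -9.623e-01 -1.621e-01]
 [ 0.000e+00  0.000e+00  0.000e+00  1.000e+00]]
```

```bash
cat >> h.py <<'E'
def collar(tag):
    s=r.sense();c=r.capture("wrist");T=wristT(c,s);P=pts(c,T);im=c["image"];save(tag,im);np.savez(tag,P=P,image=im)
    hsv=cv2.cvtColor(im,cv2.COLOR_RGB2HSV)
    print(s["time_s"],s["tcp_pos"],s["joint_velocities"].round(1))
    m=((hsv[...,0]<13)&(hsv[...,1]>170)&(hsv[...,2]>90)&(P[...,2]>.06)&(P[...,2]<.1)).astype(np.uint8)
    k,l,st,ce=cv2.connectedComponentsWithStats(m)
    for i in range(1,k):
        if st[i,4]<300: continue
        q=P[l==i]; z=np.median(q[:,2]); q=q[abs(q[:,2]-z)<.003]
        (x,y),rad=cv2.minEnclosingCircle(np.float32(q[:,:2]))
        # algebraic fit of outer edge
        a=np.arctan2(q[:,1]-y,q[:,0]-x);d=np.hypot(q[:,1]-y,q[:,0]-x);b=((a+np.pi)/(2*np.pi)*72).astype(int)
        def fit(f):
            e=np.array([q[b==j][f(d[b==j])][:2] for j in range(72) if (b==j).sum()>3])
            A=np.c_[2*e,np.ones(len(e))];w=np.linalg.lstsq(A,(e**2).sum(1),rcond=None)[0]
            return w[:2].round(4),round(float(np.sqrt(w[2]+w[0]**2+w[1]**2)),4)
        print("px",ce[i].round(),st[i,4],"z",z.round(4),"enc",(round(x,4),round(y,4),round(rad,4)),"outer",fit(np.argmax),"inner",fit(np.argmin))
    return s,c,P,hsv
E
python3 - <<'E'
from h import *
collar("w2")
E
```

```text
1.15 [0.50517439 0.1887529  0.27228625] [ 5.4 -0.6 -1.5 -1.6  0.5 -9.8]
px [255. 175.] 1921 z 0.0819 enc (0.5062, 0.1913, 0.0327) outer (array([0.5063, 0.1913]), 0.032) inner (array([0.5066, 0.1911]), 0.0156)
```

View pics/w2.png

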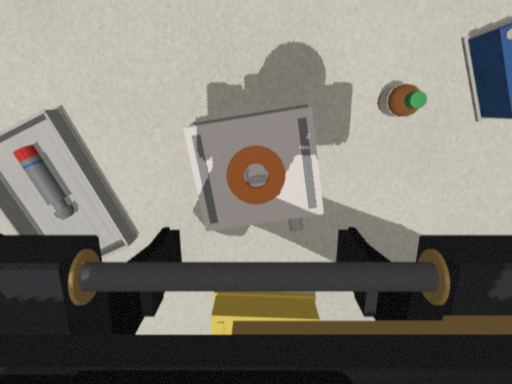

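Wrist view: the white dispenser's collar is at pixel (255,175) with an empty bore. It measures (0.506, 0.191, 0.082), which matches the 82 mm height and 34 mm radius. Next I go to the stand.

Call:
play_rows(commands=[[[-0.003,-0.05,0,0,0,0,0],[-0.006,-0.1,0,0,0,0,0],[-0.009,-0.15,0,0,0,0,0],[-0.012,-0.2,0,0,0,0,0],[-0.015,-0.25,0,0,0,0,0]]])

```text
time_s: 1.7
tcp_pos: [0.4858, -0.0552, 0.2724]
ee_rot: [[0.911, -0.413, -0.0], [-0.413, -0.911, 0.0], [-0.0, -0.0, -1.0]]
wrist_force: [1.1, 0.0, -0.2]
gripper_width: 1.0
```

Call:
play_rows(commands=[[[-0.003,-0.049,0,0,0,0,0.3],[-0.006,-0.097,0,0,0,0,0.54],[-0.006,-0.097,0,0,0,0,0.54],[-0.006,-0.097,0,0,0,0,0.54],[-0.006,-0.097,0,0,0,0,0.54]]])

```text
time_s: 2.2
tcp_pos: [0.4806, -0.15, 0.2723]
ee_rot: [[0.911, -0.413, -0.0], [-0.413, -0.911, 0.0], [-0.001, -0.0, -1.0]]
wrist_force: [0.1, -0.0, 0.3]
gripper_width: 0.627
```

```bash
python3 - <<'E'
from h import *
s,c,P,hsv=collar("w3")
print(s["gripper_width"],s["wrist_force"],s["joints"].round(1))
g=(hsv[...,0]>45)&(hsv[...,0]<85)&(hsv[...,1]>120)&(P[...,2]>.1)&(P[...,2]<.13)
q=P[g]; q=q[q[:,2]>np.median(q[:,2])-.002]; print(len(q),np.median(q[:,2]),cv2.minEnclosingCircle(np.float32(q[:,:2])))
E
```

```text
2.2 [ 0.48062867 -0.15002601  0.27230972] [ 1.1 -0.2  0.1  0.1 -0.   0.1]
px [260. 152.] 693 z 0.0818 enc (0.4922, -0.1603, 0.0311) outer (array([ 0.4864, -0.1577]), 0.0311) inner (array([ 0.4899, -0.1584]), 0.0132)
0.6274333583628822 [ 0.09613458 -0.00907312  0.27137525] [  1.2   8.2 -11.4  -0.  -70.5  64.5]
151 0.11675559813429615 ((0.4884969890117645, -0.15899716317653656), 0.010474043898284435)
```

View pics/w3.png

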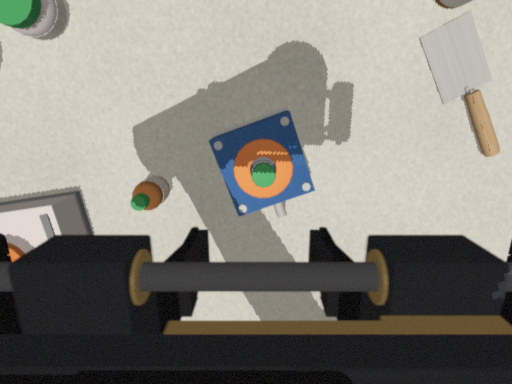

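View: the blue stand has its collar at pixel (263,168) and the tube cap at (264,174); the collar mask missed the lit part. I'll refit from the saved data.

```bash
python3 - <<'E'
from h import *
d=np.load("w3.npz");P=d["P"];hsv=cv2.cvtColor(d["image"],cv2.COLOR_RGB2HSV);Z=P[...,2]
v,u=np.mgrid[:384,:512]; near=(np.hypot(u-263,v-170)<50)
from scipy.optimize import least_squares
m=near&(abs(Z-.0818)<.003); q=P[m][:,:2]
c=np.median(q,0)
for it in range(5):
    a=np.arctan2(*(q-c).T[::-1]);dd=np.hypot(*(q-c).T);b=((a+np.pi)/(2*np.pi)*60).astype(int)
    e=np.array([q[b==j][np.argmax(dd[b==j])] for j in range(60) if (b==j).sum()>3])
    w=least_squares(lambda p:np.hypot(*(e-p[:2]).T)-p[2],[*c,.034],loss="soft_l1",f_scale=.001).x;c=w[:2]
print("collar",m.sum(),w,"enc",cv2.minEnclosingCircle(np.float32(q)))
g=near&(Z>.112)&(Z<.121);q=P[g]
print("cap",g.sum(),np.median(Z[g]),cv2.minEnclosingCircle(np.float32(q[:,:2])),q.mean(0))
E
```

```text
collar 2118 [ 0.48513813 -0.15755636  0.03337405] enc ((0.48502540588378906, -0.1575116664171219), 0.03395412489771843)
cap 454 0.11675379448138923 ((0.48504626750946045, -0.15765972435474396), 0.012432140298187733) [ 0.48557377 -0.15775253  0.11669235]
```

Call:
play_rows(commands=[[[0.002,-0.0035,-0.05,0,0,0,0.54],[0.002,-0.0035,-0.1,0,0,0,0.54],[0.002,-0.0035,-0.14,0,0,0,0.54],[0.002,-0.0035,-0.14,0,0,0,0.54],[0.002,-0.0035,-0.14,0,0,0,0.54]]])

```text
time_s: 2.75
tcp_pos: [0.4836, -0.1536, 0.1334]
ee_rot: [[0.911, -0.411, 0.0], [-0.411, -0.911, -0.001], [0.001, 0.001, -1.0]]
wrist_force: [0.6, -0.1, 0.4]
gripper_width: 0.46
```

Call:
play_rows(commands=[[[0.0015,-0.004,0,0,0,0,0.54],[0.0015,-0.004,0,0,0,0,0.54],[0.0015,-0.004,-0.02,0,0,0,0.54],[0.0015,-0.004,-0.038,0,0,0,0.54],[0.0015,-0.004,-0.038,0,0,0,0.54]]])

```text
time_s: 3.25
tcp_pos: [0.4833, -0.1584, 0.094]
ee_rot: [[0.91, -0.415, -0.002], [-0.415, -0.91, 0.0], [-0.002, 0.0, -1.0]]
wrist_force: [-1.2, -0.4, -1.0]
gripper_width: 0.463
```

```bash
python3 - <<'E'
from h import *
s=r.sense();print(s["tcp_pos"],s["wrist_force"],s["gripper_width"])
c=r.capture("wrist");im=c["image"];a=r.capture("scene")["image"][120:230,170:330]
save("w4",np.vstack([im,cv2.resize(a,(512,200))]))
E
```

```text
[ 0.48326145 -0.15841099  0.09404024] [-1.22240124 -0.42065266 -0.96120617] 0.4632787383781884
```

View pics/w4.png

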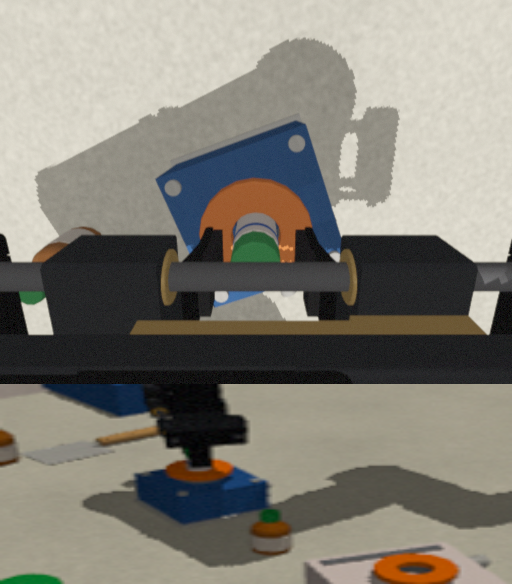

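The tube (256,245) is centred between the fingers (205/315), and the tips are over the collar. Now I push it in.

Call:
play_rows(commands=[[[0.001,0.0005,-0.01,0,0,0,0.54],[0.001,0.0005,-0.017,0,0,0,0.54],[0.001,0.0005,-0.0215,0,0,0,0.54],[0.001,0.0005,-0.0215,0,0,0,0.54],[0.001,0.0005,-0.0215,0,0,0,0.54]]])

```text
time_s: 3.85
tcp_pos: [0.4867, -0.158, 0.0749]
ee_rot: [[0.911, -0.413, 0.003], [-0.413, -0.911, -0.001], [0.003, -0.001, -1.0]]
wrist_force: [-2.2, 2.5, 10.6]
gripper_width: 0.46
```

Call:
play_rows(commands=[[[-0.001,0,-0.0025,0,0,0,0.54],[-0.001,0,-0.003,0,0,0,0.54],[-0.001,0,-0.003,0,0,0,0.54]]])

```text
time_s: 4.15
tcp_pos: [0.4867, -0.158, 0.0725]
ee_rot: [[0.911, -0.413, 0.006], [-0.413, -0.911, -0.001], [0.006, -0.001, -1.0]]
wrist_force: [-1.3, 2.4, 12.8]
gripper_width: 0.464
```

Call:
play_rows(commands=[[[0,0,0,0,0,0,0.8],[0,0,0,0,0,0,0.9],[0,0,0,0,0,0,0.9],[0,0,0,0,0,0,0.9],[0,0,0,0,0,0,0.9]]])

```text
time_s: 4.65
tcp_pos: [0.4869, -0.1586, 0.0728]
ee_rot: [[0.911, -0.412, 0.006], [-0.412, -0.911, -0.002], [0.006, -0.001, -1.0]]
wrist_force: [-0.3, -0.5, 12.2]
gripper_width: 0.282
```

Call:
play_rows(commands=[[[0,0,0,0,0,0,1],[0,0,0,0,0,0,1],[0,0,0.004,0,0,0,1],[0,0,0.008,0,0,0,1],[0,0,0.012,0,0,0,1]]])

```text
time_s: 5.15
tcp_pos: [0.4862, -0.1581, 0.0826]
ee_rot: [[0.91, -0.414, 0.005], [-0.414, -0.91, -0.0], [0.005, -0.002, -1.0]]
wrist_force: [4.6, -1.9, -5.3]
gripper_width: 0.277
```

Call:
play_rows(commands=[[[0,0,0.01,0,0,0,1],[0,0,0.02,0,0,0,1],[0,0,0.03,0,0,0,1],[0,0,0.03,0,0,0,1]]])

```text
time_s: 5.55
tcp_pos: [0.4847, -0.158, 0.1137]
ee_rot: [[0.91, -0.414, 0.002], [-0.414, -0.91, -0.0], [0.002, -0.001, -1.0]]
wrist_force: [2.7, 0.1, 1.6]
gripper_width: 0.281
```

Call:
play_rows(commands=[[[0,0,0.03,0,0,0,1],[0,0,0.06,0,0,0,1],[0,0,0.08,0,0,0,1],[0,0,0.08,0,0,0,1],[0,0,0.08,0,0,0,1]]])

```text
time_s: 6.05
tcp_pos: [0.4821, -0.1576, 0.1909]
ee_rot: [[0.91, -0.415, -0.004], [-0.415, -0.91, 0.001], [-0.004, 0.001, -1.0]]
wrist_force: [-0.3, -0.1, -0.9]
gripper_width: 0.278
```

```bash
python3 - <<'E'
from h import *
s=r.sense();print(s["tcp_pos"],s["ee_rot"],s["wrist_force"],s["gripper_width"])
c=r.capture("wrist");im=c["image"];A=r.capture("scene");a=A["image"][80:220,170:330]
np.savez("s5",**A)
save("w5",np.hstack([cv2.resize(a,(560,490),interpolation=cv2.INTER_CUBIC),cv2.resize(im[150:330,170:340],(240,254))[:254].repeat(1,0) if 0 else np.vstack([cv2.resize(im[150:330,170:340],(240,254)),np.zeros((236,240,3),np.uint8)])]))
P=pts(A);Z=P[...,2]
m=(np.hypot(P[...,0]-s["tcp_pos"][0],P[...,1]-s["tcp_pos"][1])<.035)&(Z>.085)&(Z<.15)
hsv=cv2.cvtColor(A["image"],cv2.COLOR_RGB2HSV)
m&=(hsv[...,2]>70)&(hsv[...,1]<150)
q=P[m];print(len(q),q[:,2].min(),q[:,2].max(),q.mean(0))
E
```

```text
[ 0.48211137 -0.15764195  0.19090477] [[ 9.09995518e-01 -4.14598848e-01 -3.99394983e-03]
 [-4.14598003e-01 -9.10004032e-01  1.07627416e-03]
 [-4.08073247e-03  6.76478960e-04 -9.99991445e-01]] [-0.34633992 -0.06020041 -0.92573703] 0.2776747871835496
11 0.1292786720830862 0.13939629759302574 [ 0.48554582 -0.15336419  0.13400301]
```

View pics/w5.png

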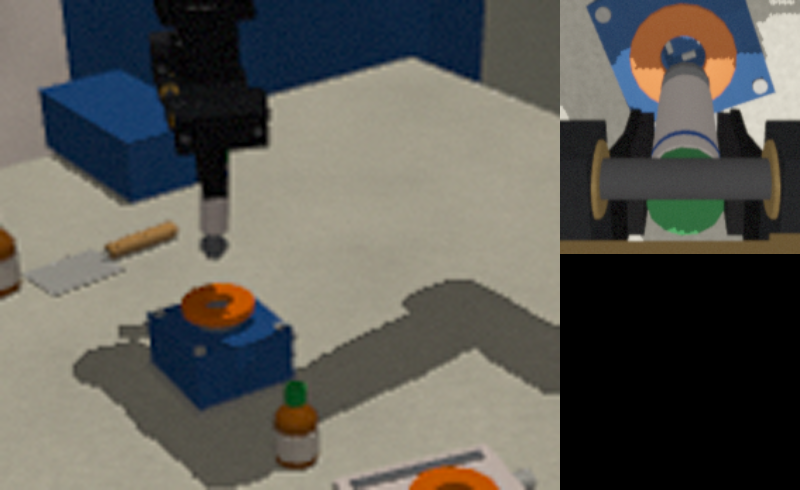

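The tube is out and held upright, nose at (213,245) with z about 0.129, so it did not slip. The stand collar is back up at (218,302). Now I carry it over.

Call:
play_rows(commands=[[[0.002,0.03,0,0,0,0,1],[0.005,0.07,0,0,0,0,1],[0.008,0.11,0,0,0,0,1],[0.011,0.15,0,0,0,0,1],[0.014,0.19,0,0,0,0,1]]])

```text
time_s: 6.65
tcp_pos: [0.4968, 0.0332, 0.1904]
ee_rot: [[0.91, -0.414, -0.004], [-0.414, -0.91, -0.001], [-0.003, 0.003, -1.0]]
wrist_force: [0.1, -0.5, -0.8]
gripper_width: 0.281
```

Call:
play_rows(commands=[[[0.002,0.04,0,0,0,0,1],[0.005,0.08,0,0,0,0,1],[0.007,0.12,0,0,0,0,1],[0.008,0.15,0,0,0,0,1],[0.008,0.16,0,0,0,0,1]]])

```text
time_s: 7.15
tcp_pos: [0.5052, 0.1941, 0.1902]
ee_rot: [[0.911, -0.412, -0.003], [-0.412, -0.911, -0.002], [-0.002, 0.003, -1.0]]
wrist_force: [0.8, -0.5, -1.0]
gripper_width: 0.277
```

Call:
play_rows(commands=[[[0,0,-0.01,0,0,0,1],[0,0,-0.03,0,0,0,1],[0,0,-0.03,0,0,0,1],[0,0,-0.03,0,0,0,1]]])

```text
time_s: 7.55
tcp_pos: [0.5056, 0.1905, 0.1613]
ee_rot: [[0.91, -0.415, -0.002], [-0.415, -0.91, -0.002], [-0.001, 0.003, -1.0]]
wrist_force: [-0.2, 0.1, -1.4]
gripper_width: 0.28
```

```bash
python3 - <<'E'
from h import *
s,c,P,hsv=collar("w6")
print(s["wrist_force"],s["ee_rot"].round(4))
A=r.capture("scene");np.savez("s6",**A)
save("w6b",np.hstack([c["image"][130:330,130:380],cv2.resize(A["image"][150:270,250:350],(250,300))[:200]]))
E
```

```text
7.55 [0.50564497 0.19045651 0.16125693] [ 0.2 -1.   1.9  0.5  0.2 -0.1]
px [256. 193.] 2873 z 0.0819 enc (0.5069, 0.1908, 0.033) outer (array([0.5073, 0.1905]), 0.0321) inner (array([0.5036, 0.1915]), 0.0175)
[-0.17522778  0.14948236 -1.43493684] [[ 0.9098 -0.4151 -0.002 ]
 [-0.4151 -0.9098 -0.0019]
 [-0.0011  0.0026 -1.    ]]
```

View pics/w6b.png

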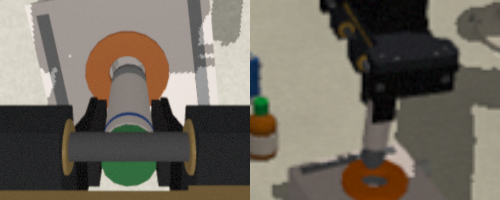

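The tube hangs over the dispenser's collar and looks roughly aligned. I'll fit its axis from the saved cloud.

```bash
python3 - <<'E'
from h import *
from scipy.optimize import least_squares
d=np.load("w6.npz");P=d["P"];v,u=np.mgrid[:384,:512]
for lo,hi,R in((.128,.14,.0125),(.14,.155,.0125),(.109,.115,.0125),(.117,.125,.008)):
    m=(abs(u-256)<28)&(v>180)&(v<260)&(P[...,2]>lo)&(P[...,2]<hi)&(np.hypot(P[...,0]-.5057,P[...,1]-.1905)<.022)
    q=P[m]
    if len(q)<10: print(lo,len(q));continue
    w=least_squares(lambda p:np.hypot(*(q[:,:2]-p).T)-R,[.505,.19],loss="soft_l1",f_scale=.001)
    print(lo,len(q),w.x.round(4),np.abs(w.fun).mean().round(5))
E
```

```text
0.128 270 [0.5065 0.1896] 0.00025
0.14 403 [0.5055 0.1901] 0.00029
0.109 241 [0.5064 0.1897] 0.00105
0.117 24 [0.5206 0.1823] 0.00324
```

Call:
play_rows(commands=[[[0,0.0013,-0.01,0,0,0,1],[0,0.0013,-0.02,0,0,0,1],[0,0.0013,-0.03,0,0,0,1],[0,0.0013,-0.04,0,0,0,1],[0,0.0013,-0.04,0,0,0,1]]])

```text
time_s: 8.15
tcp_pos: [0.505, 0.1927, 0.1199]
ee_rot: [[0.91, -0.414, -0.003], [-0.414, -0.91, -0.002], [-0.002, 0.003, -1.0]]
wrist_force: [-0.4, -0.1, -1.6]
gripper_width: 0.284
```

Call:
play_rows(commands=[[[0,0,-0.007,0,0,0,1],[0,0,-0.014,0,0,0,1],[0,0,-0.021,0,0,0,1],[0,0,-0.021,0,0,0,1]]])

```text
time_s: 8.55
tcp_pos: [0.5054, 0.1931, 0.0996]
ee_rot: [[0.91, -0.414, -0.002], [-0.414, -0.91, -0.001], [-0.001, 0.002, -1.0]]
wrist_force: [-2.2, -0.3, -1.5]
gripper_width: 0.279
```

Free entry so far. I continue down to the collar and then home.

Call:
play_rows(commands=[[[0,0,-0.006,0,0,0,1],[0,0,-0.012,0,0,0,1],[0,0,-0.017,0,0,0,1],[0,0,-0.017,0,0,0,1]]])

```text
time_s: 8.95
tcp_pos: [0.5054, 0.1925, 0.0831]
ee_rot: [[0.91, -0.414, -0.002], [-0.414, -0.91, -0.002], [-0.001, 0.002, -1.0]]
wrist_force: [-1.9, -2.3, -1.7]
gripper_width: 0.276
```

Call:
play_rows(commands=[[[0,0,-0.004,0,0,0,1],[0,0,-0.008,0,0,0,1],[0,0,-0.0105,0,0,0,1],[0,0,-0.0105,0,0,0,1],[0,0,-0.0105,0,0,0,1]]])

```text
time_s: 9.45
tcp_pos: [0.5061, 0.1927, 0.0764]
ee_rot: [[0.911, -0.413, 0.0], [-0.413, -0.911, -0.001], [0.001, 0.001, -1.0]]
wrist_force: [-8.0, -5.0, 20.7]
gripper_width: 0.279
```

Call:
play_rows(commands=[[[-0.0015,-0.001,-0.001,0,0,0,1],[-0.0015,-0.001,-0.003,0,0,0,1],[-0.0015,-0.001,-0.004,0,0,0,1],[-0.0015,-0.001,-0.004,0,0,0,1]]])

```text
time_s: 9.85
tcp_pos: [0.5062, 0.1926, 0.0762]
ee_rot: [[0.912, -0.411, 0.005], [-0.411, -0.912, 0.0], [0.004, -0.002, -1.0]]
wrist_force: [-13.6, -4.7, 37.9]
gripper_width: 0.278
```

Progress stopped at 38 N. I ease off and check the cap height, since the tube may already be home after slipping a little in the grip.

Call:
play_rows(commands=[[[0.001,0.001,0.003,0,0,0,1],[0.001,0.001,0.0045,0,0,0,1],[0.001,0.001,0.0045,0,0,0,1]]])

```text
time_s: 10.15
tcp_pos: [0.5062, 0.1927, 0.0765]
ee_rot: [[0.911, -0.413, 0.001], [-0.413, -0.911, -0.001], [0.002, 0.0, -1.0]]
wrist_force: [-6.2, -6.3, 15.9]
gripper_width: 0.279
```

```bash
python3 - <<'E'
from h import *
s=r.sense();c=r.capture("wrist");P=pts(c,wristT(c,s));hsv=cv2.cvtColor(c["image"],cv2.COLOR_RGB2HSV)
print(s["tcp_pos"],s["wrist_force"])
np.savez("w7",P=P,image=c["image"])
m=(np.hypot(P[...,0]-.506,P[...,1]-.191)<.016)&(P[...,2]>.1)&(P[...,2]<.135)&(hsv[...,0]>45)&(hsv[...,0]<85)&(hsv[...,1]>100)
z=P[m][:,2];print("cap now",len(z),np.percentile(z,[50,80,95]))
# earlier, in hand: cap and section edges vs nose
d=np.load("w6.npz");Q=d["P"];h=cv2.cvtColor(d["image"],cv2.COLOR_RGB2HSV)
g=(np.hypot(Q[...,0]-.506,Q[...,1]-.190)<.02)&(h[...,0]>45)&(h[...,0]<85)&(h[...,1]>100)&(Q[...,2]>.15)
z=Q[g][:,2];print("cap in hand, tcp .1613",len(z),np.percentile(z,[50,80,95]))
A=np.load("s6.npz");S=pts(A);m=(np.hypot(S[...,0]-.506,S[...,1]-.190)<.02)&(S[...,2]>.09)&(S[...,2]<.13);print("nose min scene",m.sum(),np.sort(S[m][:,2])[:5])
save("w7",np.hstack([c["image"][150:330,150:370],cv2.resize(r.capture("scene")["image"][150:270,250:350],(300,360))[100:280]]))
E
```

```text
[0.50615537 0.19266257 0.07651331] [-6.18839803 -6.27074881 15.89162354]
cap now 1167 [0.11657656 0.11712731 0.11768474]
cap in hand, tcp .1613 1179 [0.20114399 0.20174174 0.20240208]
nose min scene 79 [0.09946978 0.09984019 0.10079285 0.10279552 0.10296092]
```

View pics/w7.png

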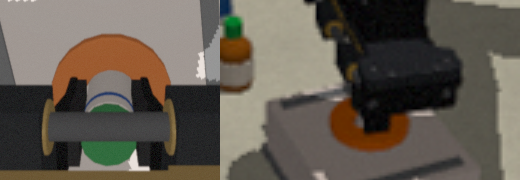

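The cap top is at 0.117 m, which is the home height, so the tube slipped about 4 mm during extraction and is on the bore floor. Now I open and back off.

Call:
play_rows(commands=[[[0,0,0,0,0,0,0.6],[0,0,0,0,0,0,0.5],[0,0,0,0,0,0,0.4],[0,0,0,0,0,0,0.4],[0,0,0,0,0,0,0.4]]])

```text
time_s: 10.75
tcp_pos: [0.5119, 0.1987, 0.078]
ee_rot: [[0.911, -0.411, 0.016], [-0.411, -0.911, 0.01], [0.01, -0.016, -1.0]]
wrist_force: [0.8, 4.4, 9.4]
gripper_width: 0.581
```

Call:
play_rows(commands=[[[0,0,0.004,0,0,0,0.4],[0,0,0.012,0,0,0,0.4],[0,0,0.03,0,0,0,0.4],[0,0,0.06,0,0,0,0.4],[0,0,0.1,0,0,0,0.4]]])

```text
time_s: 11.25
tcp_pos: [0.5054, 0.1933, 0.1736]
ee_rot: [[0.91, -0.414, -0.001], [-0.414, -0.91, -0.001], [-0.001, 0.001, -1.0]]
wrist_force: [1.6, 0.5, 0.7]
gripper_width: 0.598
```

Call:
play_rows(commands=[[[0,0,0.04,0,0,0,0.4],[0,0,0.08,0,0,0,0.4],[0,0,0.08,0,0,0,0.4],[0,0,0.08,0,0,0,0.4]]])

```text
time_s: 11.65
tcp_pos: [0.5064, 0.194, 0.2551]
ee_rot: [[0.91, -0.414, 0.003], [-0.414, -0.91, 0.003], [0.002, -0.004, -1.0]]
wrist_force: [-0.1, 0.1, -1.0]
gripper_width: 0.599
```

```bash
python3 - <<'E'
from h import *
s,c,P,hsv=collar("w8");print(s["wrist_force"])
m=(np.hypot(P[...,0]-.506,P[...,1]-.191)<.02)&(P[...,2]>.1)&(P[...,2]<.135)
q=P[m];print("cap",m.sum(),np.percentile(q[:,2],[50,90]),cv2.minEnclosingCircle(np.float32(q[q[:,2]>.113][:,:2])))
A=r.capture("scene")
save("w8b",np.hstack([c["image"],cv2.resize(A["image"][130:290,150:350],(288,230)).repeat(1,0) if 0 else np.vstack([cv2.resize(A["image"][130:290,150:350],(288,230)),np.zeros((154,288,3),np.uint8)])]))
E
```

```text
11.65 [0.5063822  0.19403921 0.25513959] [-0.   1.8 -3.  -0.7 -0.3 -0. ]
px [262. 174.] 1765 z 0.0819 enc (0.5063, 0.1905, 0.0325) outer (array([0.5064, 0.1907]), 0.0318) inner (array([0.5014, 0.1929]), 0.019)
[-0.09835723  0.08728226 -1.01266494]
cap 564 [0.1168146  0.11795443] ((0.5033430457115173, 0.19221889972686768), 0.012478631921112537)
```

View pics/w8b.png

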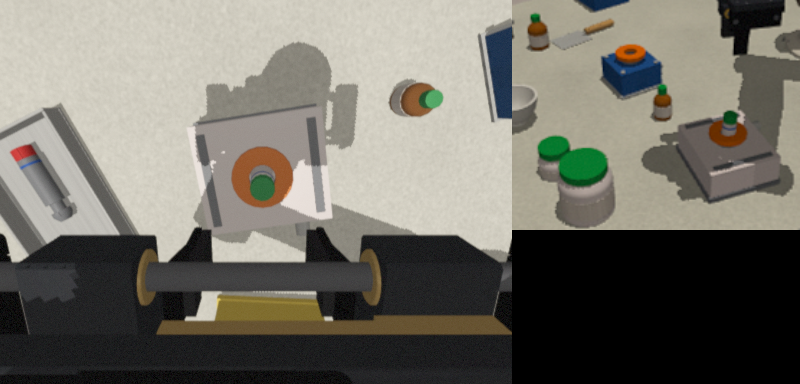

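The collar is up at 0.082 and the cap at 0.117, though the tube leans slightly, with the cap about 3 mm off axis. I'll press the cap gently with shut fingers to make sure it is seated and snapped in.

Call:
play_rows(commands=[[[-0.003,-0.002,0,0,0,0,0.8],[-0.003,-0.002,-0.04,0,0,0,1],[-0.003,-0.002,-0.08,0,0,0,1],[-0.003,-0.002,-0.12,0,0,0,1],[-0.003,-0.002,-0.12,0,0,0,1]]])

```text
time_s: 12.25
tcp_pos: [0.4984, 0.1886, 0.1279]
ee_rot: [[0.91, -0.415, -0.012], [-0.415, -0.91, -0.008], [-0.008, 0.012, -1.0]]
wrist_force: [-0.1, -0.5, -0.3]
gripper_width: 0.229
```

Call:
play_rows(commands=[[[0,0,-0.008,0,0,0,1],[0,0,-0.014,0,0,0,1],[0,0,-0.017,0,0,0,1],[0,0,-0.019,0,0,0,1],[0,0,-0.019,0,0,0,1]]])

```text
time_s: 12.75
tcp_pos: [0.5047, 0.1924, 0.1177]
ee_rot: [[0.911, -0.413, 0.006], [-0.413, -0.911, 0.003], [0.004, -0.005, -1.0]]
wrist_force: [0.3, 0.1, 4.8]
gripper_width: 0.007
```

Call:
play_rows(commands=[[[0,0,-0.002,0,0,0,1],[0,0,-0.0035,0,0,0,1],[0,0,-0.0035,0,0,0,1]]])

```text
time_s: 13.05
tcp_pos: [0.5066, 0.1929, 0.1174]
ee_rot: [[0.911, -0.411, 0.011], [-0.412, -0.911, 0.004], [0.008, -0.008, -1.0]]
wrist_force: [-0.7, -3.1, 16.2]
gripper_width: 0.006
```

Call:
play_rows(commands=[[[0,0,0.01,0,0,0,1],[0,0,0.05,0,0,0,1],[0,0,0.1,0,0,0,1],[0,0,0.15,0,0,0,1],[0,0,0.15,0,0,0,1]]])

```text
time_s: 13.55
tcp_pos: [0.5064, 0.1931, 0.2707]
ee_rot: [[0.911, -0.413, 0.016], [-0.413, -0.911, 0.009], [0.011, -0.014, -1.0]]
wrist_force: [-0.2, -0.0, 0.0]
gripper_width: 0.005
```

```bash
python3 - <<'E'
from h import *
s,c,P,hsv=collar("w9");print(s["wrist_force"])
m=(np.hypot(P[...,0]-.506,P[...,1]-.191)<.02)&(P[...,2]>.1)&(P[...,2]<.135)
q=P[m];print("cap",m.sum(),np.percentile(q[:,2],[50,90]),cv2.minEnclosingCircle(np.float32(q[q[:,2]>.113][:,:2])))
E
```

```text
13.55 [0.50635396 0.19314967 0.27074138] [-0.1  3.2 -7.6 -3.8  3.6  0. ]
px [263. 175.] 1608 z 0.0819 enc (0.5058, 0.1904, 0.0327) outer (array([0.506 , 0.1907]), 0.0318) inner (array([0.5024, 0.1923]), 0.0184)
[-0.2094738  -0.04399881  0.03790004]
cap 508 [0.1166736  0.11786014] ((0.5055024027824402, 0.1910609006881714), 0.012460903264582157)
```

```bash
python3 -c "
from h import *
print(r.finish_job())"
```

```text
the job is handed in; nothing more can be done
None
```

I released the tube from the blue stand by pushing the collar about 9.5 mm in, gripping the tube and lifting. I then carried it over and pushed it home in the white dispenser, opened the hand, withdrew and handed the job in at about 13.6 s.

**Last checks**
- **Seating:** the cap top is about 0.117 m above the bench, the home height. A 16 N press on the cap moved it by less than 1 mm.
- **Collars:** the dispenser collar is back up, measured at 0.0819 m. The stand collar looked up in the picture, but I did not measure it after the release.
- **Other things:** nothing looked moved in the last pictures, taken just before the press.

**Deviations**
- The tube slipped about 4 mm in the grip during extraction, so it reached the bore floor earlier than planned. The push peaked at about 38 N (vertical) on the wrist before I eased off.
- After release the tube leaned, with its cap about 3 mm off axis. The press on the cap straightened it to within 1 mm.
- I did not do a pull test, so the lock is inferred from the seating height and the raised collar.

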